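# Sweep the board holder clear, draw its sprung jaw to the marker and hold

## Robot

A 6-joint arm with a two-finger parallel gripper is mounted at the origin on the work surface. World frame = base frame: x ahead of the robot, y to its left, z up, the work surface at z = 0. Lengths are in mm, angles in degrees, forces in N, time in s.
With the tool pointing down it reaches from about 375 to 925 mm from the base axis. Payload 5.7 kg.
Tool frame: the origin (TCP) lies between the finger pads, 19 mm behind the fingertips; this is the grasp point; z points along the fingers, y is the line along which they close (so a half turn about z gives the same grasp; the last joint's range is limited). The gripper opens to 88 mm and grips with 3 to 60 N. Pads are 20 mm wide; open, the fingers measure 115 mm over their backs; the gripper's body (75 mm by 178 mm) begins 61 mm behind the grasp point.
Start: joints at [-74.261, 20.558, 86.54, -0, 72.909, -6.595], TCP at [227.985, -554.966, 241.323] pointing down, gripper open.
Joint ranges: [-170.27, 170.27], [-57.76, 135], [12.27, 136.19], [-55.21, 235.2], [11.17, 155.16], [-170.74, 170.74]. Speed limits (degrees/s): [136.94, 136.94, 180, 180, 180, 180].

## Interface

Orientations are given as a 3x3 rotation matrix whose columns are the frame's x, y, z axes.
In Python, from plant import r gives the robot as it stands. The module is installed in compiled form; this text tells all that it offers.
- The arm moves only by the tool servo_tool, never from a script. Its argument "commands" is a list of rows, each a list of 5 numbers: the closure, from -1 (fully open) to 1 (shut), then the shift along the tool's x, y, z in m, then the turn about the tool's z in rad. A call has 1 to 20 rows; each row shifts and turns the commanded pose from where the row before left it, along the tool's axes as they then stand; what a row does not reach is not made up. A row lasts 1/10 s, in which the tool goes at most 50 mm and 8.59 degrees, less where a joint would pass 70% of its speed; a pose out of reach is approached as far as the arm can. A call with a gripper value outside its range is refused whole. The fingers move at their own pace and stop on an object; "squeeze" is the grip in N (left out, the last holds). Time passes only in rows, so rows that do not move let the fingers close. It gives the time, the measured TCP pose, the force, the opening and the grip force at its end, in the units of the state.
- r.state(): the state, without advancing time (a new reading comes with each control period).
- r.snapshot(name): name is "scene" or "top"; returns a dict with "pixels" (400x640x3 uint8, blue, green, red), "vfov" (degrees; the focal length in pixels is half the picture's height over the tangent of half this angle, whatever the lens; pixels are square), "cx", "cy" (the principal point, pixels), "R" (3x3) and "t" (3): a world point X has camera coordinates R X + t. Camera axes: x right, y down, z forward; pixel columns grow to the right and rows downward; lengths in mm; the calibration is good to about 2 mm. A picture is of the moment at which its call begins. There is no depth.
- r.hand_in(): hands the job in; it is judged then, once.
The state is a dict: "time_s": time; "qpos": joint angles; "joint_vel": joint speeds; "tau": joint torques, N m; "position": TCP position; "eef_rot": TCP orientation; "ft_force": force on the tool from outside, world axes, zero at the start; "ft_torque": the same for the moment, N m; "grip_width": finger opening in mm; "gripper_force": force on a finger pad.
Only numpy, scipy, OpenCV 4.12 (cv2) and the standard library are available. Lean on these libraries where they do the work, as an engineer would, in place of code of your own. Each camera call takes 0.05 s, during which the arm holds its last target. There are 200 camera calls.

## Task

Get the board holder ready for the next board: with the bench brush, sweep the three scraps off its bed into the scrap tray along its back edge (keep the gripper itself off the scraps), and lay the brush down on the bench clear of the holder. Then take the pull head and draw the sprung rod out until the jaw's brass pointer stands level with the index line of the width marker, and finish holding it there, the pull head still in the gripper, so that I can drop the board in. Do not shift the marker or the other things on the bench.

Things in the scene. Friction and masses are not known exactly. Their poses are not given: they have to be found in the camera images.
- holder: Circuit board holder bolted to the bench. Origin: on the bench under the centre of its bed; z up; +y along the jaw axis from the fixed jaw to the pull rod; +x from the robot's side to the scrap tray. (Numbers below in mm in this frame.) Fixed dark steel jaw: y = -85 to -65, x = -50 to 50, top at z = 54. End bracket: y = 135 to 155, x = -50 to 50, top at z = 72.
- bed (a point): Centre of the holder's flat aluminium bed, on its top, z = 34. The bed reaches from x = -60 to 60 and y = -90 to 135 and is open at the front (-x) and at the back (+x); between the jaws (y = -65 to 70, the sprung jaw at rest) it is 135 long. Axes as the holder's.
- tray (a point): Centre of the floor of the steel scrap tray hung on the bed's back edge: x = 60 to 155, y = -80 to 80, floor at z = 3; walls 3 thick and 26 high on its three outer sides, none towards the bed, whose top is 31 above the tray's floor. Axes as the holder's.
- tube_mouth (a point): Centre of the mouth of the steel spring tube (radius 11) that runs from the bracket to y = 205 at x = 0, z = 52; the rod slides in and out of it along y. Axes as the holder's.
- jaw: Sprung jaw, telescoping rod and pull head: one part sliding along the holder's y. Origin: foot of the jaw's inner face (y = 70 at rest, as at the start). Jaw 14 thick in y, x = -50 to 46, 27 high; rod radius 5, axis at z = 52. A spring in the tube draws it in: about 5.5 N to start it, 11 N at 48 mm; travel 55 mm; springs back if let go.
- pull_head (a point): Centre of the round aluminium pull head on the rod's outer end: a cylinder of radius 15, 20 long along the holder's y, 187 mm from the jaw's inner face (holder y = 257 at rest), axis 52 above the bench. Behind it a 16 mm wide neck 8 long, then 35 mm of bare rod to the tube's mouth. Nothing stands beside or above it. Axes as the holder's.
- pointer (a point): Tip of the small brass pointer blade on the sprung jaw's back (+x) end, 40 above the bench; moves with jaw and rod along the graduated back edge of the bed. Axes as the holder's.
- marker_line (a point): Black index line of the brass width marker, a 10 mm wide saddle with a thumbscrew on the graduated back edge of the bed, beside the pointer's path; the point is at its side facing the pointer, 40 above the bench. It stands 20 to 48 mm further along the holder's +y than the resting pointer: so far must the rod come out. Axes as the holder's.
- brush: Wooden bench brush, 220 long, 0.09 to 0.14 kg, standing on its bristles. Origin: on the bench under the centre of the head; +x from handle to head, z up. Head x = -50 to 50, 26 wide, wood from 40 to 56 high over stiff pale bristles (x = -47 to 47, 20 wide, 40 high, do not bend). Handle x = -50 to -170, 20 wide in y, flat sides, from 44 to 60 high. It balances at about x = -20.
- brush_grip (a point): Point inside the brush handle at x = -80 of the brush, 52 above the bristle tips: a good place to grip it, across the handle. Axes as the brush's.
- scrap_relay: Grey plastic relay, 19 x 15 x 15, 12 g, a scrap lying on the bed between the jaws, within 32 mm of the bed's centre along y and x = -22 to 34. Origin under its centre.
- scrap_terminal: Piece of terminal block, 20 x 12 x 13, 11 g, another scrap on the bed, as above. Origin under its centre.
- scrap_heatsink: Offcut of finned aluminium heatsink, 21 x 16 x 13, 14 g, the third scrap on the bed, as above. Origin under its centre.
- multimeter: Green multimeter, 185 x 88 x 47, bystander. Origin under its centre.
- solder_reel: Reel, 62 across, 48 high, bystander. Origin under its centre.
- spray_bottle: White bottle with a green cap, 56 across, 120 high, bystander. Origin under its centre.
- circuit_board: Circuit board with two finned heatsinks, 100 x 150 x 19, bystander. Origin under its centre.
- phones: Two black phones stacked, 76 x 148 x 19, bystander. Origin under its centre.
- screwdriver: Screwdriver, 170 long, bystander lying on the bench to the right of the brush. Origin near its middle.
- flux_jar: Small amber jar, 48 across, 45 high, bystander. Origin under its centre.
Things that resemble listed ones, but are neither listed nor needed, are in the scene too. Leave any pink look-alike of the brush alone.

How it is judged:
By the outcome, as a careful person would: the job done as asked, in the order asked, and still so for the second after the job is handed in, while the arm keeps its last pose, push and grip.
It also fails if it takes over 56 s, if anything falls off the work surface, if the arm or the gripper's body presses on something with over 40 N, if the wrist force passes 120 N, or if a joint passes its speed limit or range.

## Working session

There is one attempt and no reset: what is moved stays moved. The work goes in short steps, Python scripts to look and compute and a tool call to move; the robot and the scene stay as the last step left them, time stands still between calls to the robot, and variables do not carry over. Pictures are saved under pics/ and viewed, at most 10 in all, crops included, and the job is handed in when it is done.

Besides the shell and the picture viewer there is one more tool, called as a command line: name --pt "numbers of a row" for each row, then --argument value for the rest. servo_tool: Moves the arm, as the interface text tells. Its arguments: {"type":"object","properties":{"commands":{"type":"array","items":{"type":"array","items":{"type":"number"}}},"squeeze":{"type":"number"}},"required":["commands"]}

```bash
mkdir -p pics; cat > h.py <<'E'
import numpy as np, cv2
from plant import r
def snap(n,f):
    s=r.snapshot(n); cv2.imwrite(f'pics/{f}.png',np.asarray(s['pixels'])); 
    np.savez(f'pics/{f}.npz',**{k:np.asarray(s[k]) for k in('vfov','cx','cy','R','t')}); return s
def cam(f):
    c=np.load(f'pics/{f}.npz'); F=200/np.tan(np.radians(float(c['vfov']))/2)
    return F,float(c['cx']),float(c['cy']),c['R'],c['t'].ravel()
def ray(f,u,v):
    F,cx,cy,R,t=cam(f); d=R.T@np.array([(u-cx)/F,(v-cy)/F,1]); return -R.T@t,d/np.linalg.norm(d)
def atz(f,u,v,z):
    o,d=ray(f,u,v); return o+d*(z-o[2])/d[2]
def tri(*obs):
    A=np.zeros((3,3));b=np.zeros(3);L=[ray(*o) for o in obs]
    for o,d in L: P=np.eye(3)-np.outer(d,d);A+=P;b+=P@o
    X=np.linalg.solve(A,b); return X,[np.linalg.norm((np.eye(3)-np.outer(d,d))@(X-o)) for o,d in L]
def proj(f,X):
    F,cx,cy,R,t=cam(f); c=R@np.asarray(X,float)+t; return np.array([F*c[0]/c[2]+cx,F*c[1]/c[2]+cy])
E
python3 - <<'E'
from h import *
np.set_printoptions(precision=2,suppress=True)
for n in('scene','top'):
    s=snap(n,n+'0'); print(n,s['vfov'],s['cx'],s['cy'],-np.array(s['R']).T@np.array(s['t']).ravel()); print(np.array(s['R']))
s=r.state();print(s['time_s'],s['position'],s['eef_rot'],s['grip_width'],s['ft_force'])
E
```

```text
scene 55.24280263710584 319.27838901194326 198.27421334972342 [1232.35  351.7  1332.91]
[[-0.53  0.85  0.01]
 [ 0.69  0.44 -0.57]
 [-0.49 -0.3  -0.82]]
top 45.48872732048847 317.5945558315176 201.43139055292423 [ 382.49 -110.83 1619.45]
[[ 0.01 -1.   -0.01]
 [-1.   -0.01 -0.07]
 [ 0.07  0.01 -1.  ]]
0.1 [ 227.84 -554.42  240.59] [[ 0.92  0.38 -0.  ]
 [ 0.38 -0.92  0.  ]
 [ 0.   -0.   -1.  ]] 87.97321050941163 [ 0.6  -0.33  0.01]
```

View pics/scene0.png

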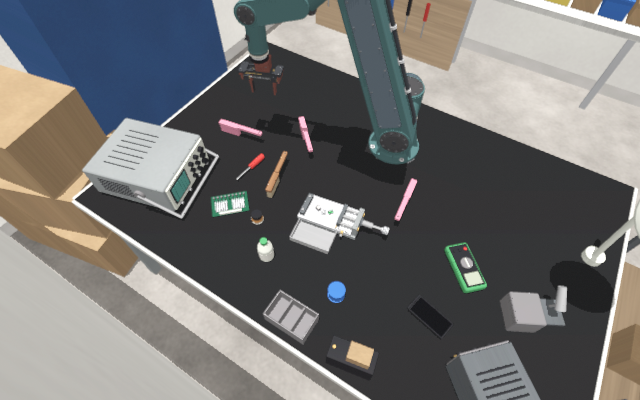

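View pics/top0.png

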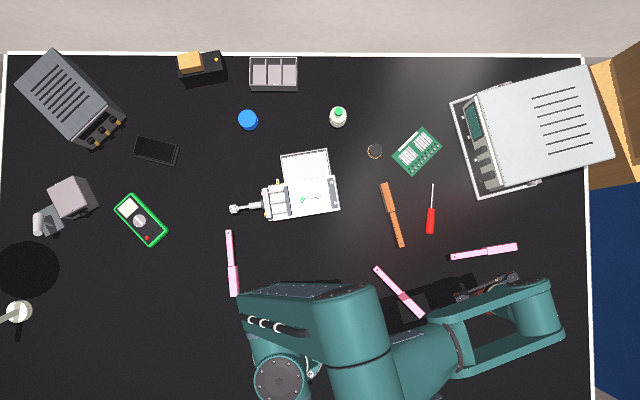

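View crops.

The scene view shows the holder at about (335,222), a brown brush at (277,175) and three pink look-alikes at (240,129), (305,134) and (406,200). The top view shows the holder at (310,190), the brown brush at (392,214) and the pink ones at (232,263), (400,292) and (484,251). The brown one is the wooden bench brush, since the screwdriver lies to its right. I'll confirm this in the crops.

```bash
python3 - <<'E'
import cv2
a=cv2.imread('pics/top0.png')[140:260,220:420]; cv2.imwrite('pics/topc.png',cv2.resize(a,None,fx=4,fy=4,interpolation=cv2.INTER_CUBIC))
a=cv2.imread('pics/scene0.png')[140:260,240:400]; cv2.imwrite('pics/scenec.png',cv2.resize(a,None,fx=5,fy=5,interpolation=cv2.INTER_CUBIC))
E
```

```text
(no output)
```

View pics/topc.png

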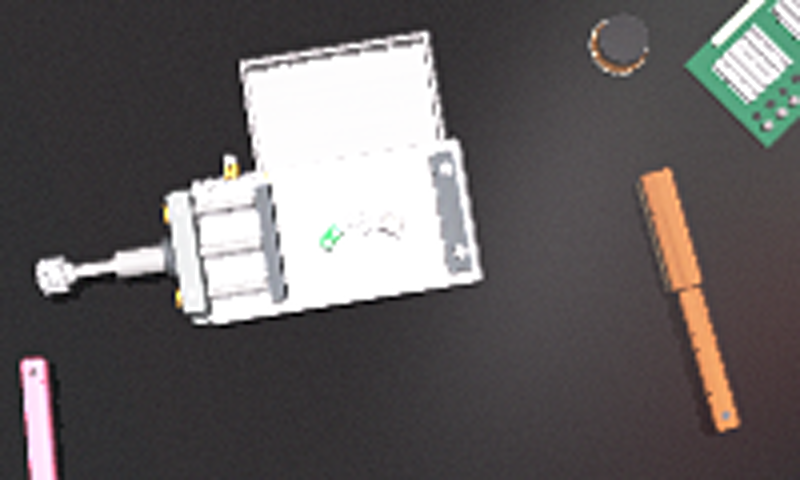

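View pics/scenec.png

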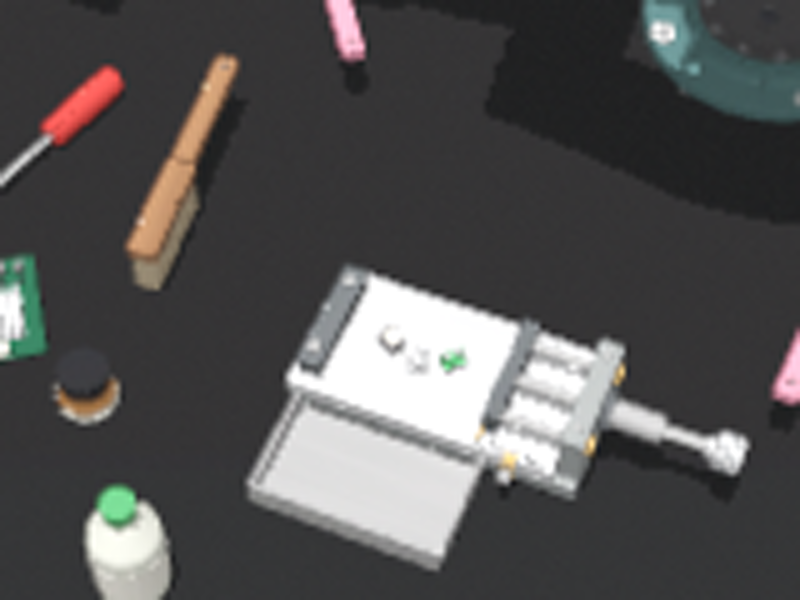

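The crop confirms it: the brown wooden brush over pale bristles has its head tip at top (383,183) and handle end at (402,246). The three scraps are on the bed between the jaws, around top (302–320,195). The pointer and marker are at the back edge near top (277,181).

```bash
python3 - <<'E'
from h import *
from scipy.optimize import least_squares as LS
np.set_printoptions(precision=1,suppress=True)
T=lambda u,v:('top0',(u+.5)/4-.5+220,(v+.5)/4-.5+140)
S=lambda u,v:('scene0',(u+.5)/5-.5+240,(v+.5)/5-.5+140)
def fit(obs,p0,fz=False):
    def P(p,X): c,s=np.cos(p[2]),np.sin(p[2]); return np.array([p[0]+c*X[0]-s*X[1],p[1]+s*X[0]+c*X[1],X[2]+p[3]])
    f=lambda p:np.concatenate([proj(o[0],P(p,X))-o[1:] for o,X in obs])
    q=LS(f,p0,loss='soft_l1'); print(q.x[:2],np.degrees(q.x[2]),'dz',q.x[3]); print(f(q.x).reshape(-1,2)); return q.x
H=[(T(483,277),(-60,-90,34)),(T(459,140),(60,-90,34)),(T(241,62),(155,80,29)),(T(430,33),(155,-80,29)),(T(52,275),(0,257,60)),
(S(350,265),(-60,-90,34)),(S(290,378),(60,-90,34)),(S(250,487),(155,-80,29)),(S(437,560),(155,80,29)),(S(722,447),(0,257,56))]
print('holder');h=fit(H,[420,-60,.15,0])
B=[(T(640,178),(50,13,56)),(T(670,168),(50,-13,56)),(T(717,430),(-170,10,60)),(T(740,422),(-170,-10,60)),(T(684,287),(-50,0,58)),
(S(230,57),(-170,0,60)),(S(185,160),(-50,0,58)),(S(140,246),(50,0,56))]
print('brush');b=fit(B,[500,-320,.1,0])
print('tri brush end',tri(T(728,426),S(230,57)),'tip',tri(T(655,173),S(140,246)))
print('tri head',tri(T(52,275),S(722,447)))
print(atz('top0',*T(232,172)[1:],40),atz('scene0',*S(508,460)[1:],50))
E
```

```text
holder
[509.4 -69.4] 9.76643516682671 dz -4.233056059370855
[[-0.4  1. ]
 [-0.2 -0.1]
 [ 0.   0. ]
 [-0.5 -0.3]
 [ 0.5 -0.1]
 [-1.1  0.5]
 [-0.8  0.4]
 [-0.5 -0.8]
 [ 0.4 -1.2]
 [ 0.9  0.7]]
brush
[ 508.6 -322.2] 15.781796554737463 dz -1.2501740330990596
[[-0.3 -0.9]
 [-0.2 -0.4]
 [-0.2  0.7]
 [-0.   1.1]
 [ 0.8  0.1]
 [-0.2 -0.2]
 [-0.5 -0.2]
 [ 0.2  1.1]]
tri brush end (array([ 347.3, -367. ,   60.6]), [np.float64(1.3298831219778133), np.float64(1.3298831219778733)]) tip (array([ 554.6, -309.7,   59. ]), [np.float64(0.8994983633765543), np.float64(0.8994983633764517)])
tri head (array([466.7, 182.7,  57.3]), [np.float64(2.9186955310343157), np.float64(2.918695531034306)])
[553.7  40.4  40. ] [562.6  44.9  50. ]
```

```bash
cat >> h.py <<'E'
def to(x,y,z,th=None):
    s=r.state();p=np.array(s['position']).ravel();R=np.array(s['eef_rot']);t0=np.degrees(np.arctan2(R[1,0],R[0,0]))
    th=t0 if th is None else th; a=np.radians(th);d=np.array([x,y,z])-p
    print('t',round(s['time_s'],2),'pos',p.round(1),'th',round(t0,2),'turn rad',round(-np.radians(th-t0),4),'then x,y,z mm',np.round([np.cos(a)*d[0]+np.sin(a)*d[1],np.sin(a)*d[0]-np.cos(a)*d[1],-d[2]],1),'w',round(s['grip_width'],1),'F',np.round(s['ft_force'],1),'g',np.round(s['gripper_force'],1))
hp=np.array([509.4,-69.4]);hy=np.radians(9.77)
def H(x,y): return hp+[np.cos(hy)*x-np.sin(hy)*y,np.sin(hy)*x+np.cos(hy)*y]
E
python3 -c "
from h import *
to(431.6,-343.9,52,15.6)"
```

```text
t 0.1 pos [ 227.8 -554.4  240.6] th 22.33 turn rad 0.1175 then x,y,z mm [ 252.9 -148.   188.6] w 88.0 F [ 0.6 -0.3  0. ] g 0.0
```

servo_tool --pt "-1 0 0 0 0.06" --pt "-1 0 0 0 0.06" --pt "-1 0.0316 -0.0185 0 0" --pt "-1 0.0316 -0.0185 0.006 0" --pt "-1 0.0316 -0.0185 0.006 0" --pt "-1 0.0316 -0.0185 0.01 0" --pt "-1 0.0316 -0.0185 0.01 0" --pt "-1 0.0316 -0.0185 0.01 0" --pt "-1 0.0316 -0.0185 0.01 0" --pt "-1 0.0316 -0.0185 0.008 0" --pt "-1 0 0 0.02 0" --pt "-1 0 0 0.02 0" --pt "-1 0 0 0.02 0" --pt "-1 0 0 0.01 0" --pt "-1 0 0 0 0" --pt "-1 0 0 0 0" --squeeze 30

```text
time_s: 1.7
position: [432.3, -345.2, 111.6]
eef_rot: [[0.964, 0.266, 0.0], [0.266, -0.964, 0.0], [0.0, -0.0, -1.0]]
ft_force: [-0.2, -0.3, -0.3]
grip_width: 87.8
gripper_force: 0.0
```

```bash
python3 - <<'E'
from h import *
to(431.6,-343.9,52,15.6)
s=snap('scene','s1'); snap('top','t1')
a=cv2.imread('pics/scene0.png')
a=cv2.resize(cv2.imread('pics/s1.png')[130:230,210:330],None,fx=4,fy=4,interpolation=cv2.INTER_CUBIC)
b=cv2.resize(cv2.imread('pics/t1.png')[160:260,350:430],None,fx=4,fy=4,interpolation=cv2.INTER_CUBIC)
cv2.imwrite('pics/m1.png',np.hstack([a,b]))
E
```

```text
t 1.7 pos [ 432.3 -345.2  111.6] th 15.45 turn rad -0.0026 then x,y,z mm [-0.3 -1.4 59.6] w 87.8 F [-0.2 -0.3 -0.3] g 0.0
```

View pics/m1.png

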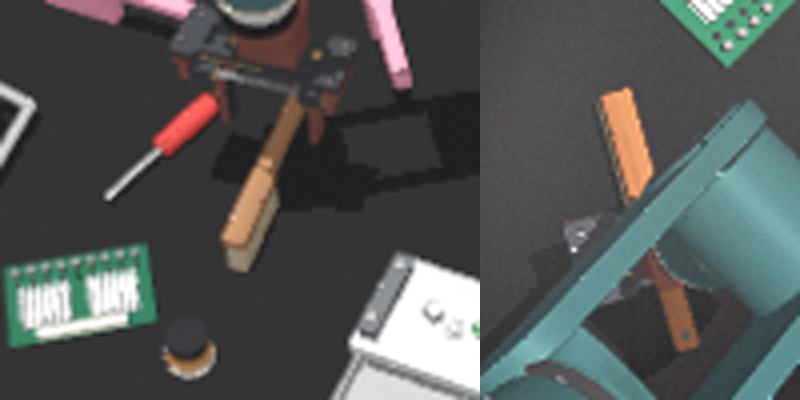

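The picture shows the open fingers straddling the brown handle (crop about (270,100)), clear of the screwdriver. I'll descend and grip.

servo_tool --pt "-1 0 -0.0014 0.015 0" --pt "-1 0 0 0.015 0" --pt "-1 0 0 0.015 0" --pt "-1 0 0 0.01 0" --pt "-1 0 0 0.004 0" --pt "-1 0 0 0 0" --pt "0 0 0 0 0" --pt "0.6 0 0 0 0" --pt "1 0 0 0 0" --pt "1 0 0 0 0" --pt "1 0 0 0 0" --pt "1 0 0 0 0" --pt "1 0 0 0 0" --pt "1 0 0 0 0" --pt "1 0 0 0 0" --squeeze 35

```text
time_s: 3.3
position: [431.8, -343.6, 52.3]
eef_rot: [[0.964, 0.267, -0.0], [0.267, -0.964, 0.0], [-0.0, -0.0, -1.0]]
ft_force: [-0.9, 0.3, 0.4]
grip_width: 19.4
gripper_force: 35.1
```

```bash
python3 -c "
from h import *
to(431.6,-343.9,52,15.6)"
```

```text
t 3.3 pos [ 431.8 -343.6   52.3] th 15.46 turn rad -0.0025 then x,y,z mm [-0.3  0.2  0.3] w 19.4 F [-0.9  0.3  0.4] g 35.1
```

servo_tool --pt "1 0 0 -0.01 0" --pt "1 0 0 -0.02 0" --pt "1 0 0 -0.02 0" --pt "1 0 0 -0.02 0" --pt "1 0 0 -0.02 0" --pt "1 0 0 -0.02 -0.05" --pt "1 0 0 0 -0.118" --pt "1 0 0 0 -0.118" --pt "1 0 0 0 -0.118" --pt "1 0 0 0 -0.118" --pt "1 0 0 0 -0.118" --pt "1 0 0 0 -0.118" --pt "1 0 0 0 -0.118" --pt "1 0 0 0 -0.118" --pt "1 0 0 0 -0.118" --pt "1 0 0 0 -0.118" --pt "1 0 0 0 -0.118" --pt "1 0 0 0 -0.118" --pt "1 0 0 0 -0.006" --pt "1 0 0 0 0"

```text
time_s: 5.3
position: [431.8, -343.5, 162.7]
eef_rot: [[-0.167, 0.986, 0.0], [0.986, 0.167, -0.0], [-0.0, 0.0, -1.0]]
ft_force: [-0.1, -0.1, -1.4]
grip_width: 19.6
gripper_force: 34.9
```

```bash
python3 -c "
from h import *
to(*H(-48,-80),87,99.77);print(H(-48,-80))"
```

```text
t 5.3 pos [ 431.8 -343.5  162.7] th 99.63 turn rad -0.0024 then x,y,z mm [177.   75.   75.7] w 19.6 F [-0.1 -0.1 -1.4] g 34.9
[ 475.67163092 -156.38503963]
```

servo_tool --pt "1 0.0177 0.0075 0 0" --pt "1 0.0177 0.0075 0 0" --pt "1 0.0177 0.0075 0 0" --pt "1 0.0177 0.0075 0 0" --pt "1 0.0177 0.0075 0 0" --pt "1 0.0177 0.0075 0 0" --pt "1 0.0177 0.0075 0 0" --pt "1 0.0177 0.0075 0 0" --pt "1 0.0177 0.0075 0 0" --pt "1 0.0177 0.0075 0 0" --pt "1 0 0 0.01 0" --pt "1 0 0 0.02 0" --pt "1 0 0 0.02 0" --pt "1 0 0 0 0" --pt "1 0 0 0 0"

```text
time_s: 6.8
position: [475.2, -156.7, 112.1]
eef_rot: [[-0.169, 0.986, -0.001], [0.986, 0.169, 0.001], [0.001, -0.001, -1.0]]
ft_force: [-0.6, 0.1, -0.7]
grip_width: 19.6
gripper_force: 34.9
```

```bash
python3 - <<'E'
from h import *
to(*H(-48,-80),87,99.77)
snap('scene','s2'); snap('top','t2')
a=cv2.resize(cv2.imread('pics/s2.png')[160:260,270:390],None,fx=4,fy=4,interpolation=cv2.INTER_CUBIC)
b=cv2.resize(cv2.imread('pics/t2.png')[145:245,265:345],None,fx=4,fy=4,interpolation=cv2.INTER_CUBIC)
cv2.imwrite('pics/m2.png',np.hstack([a,b]))
h=lambda x,y,z:np.r_[H(x,y),z]
for n,X in dict(headend_top=h(-48,50,117),bristle_end_bot=h(-48,47,61)).items(): print(n,(proj('s2',X)-[270,160])*4,(proj('t2',X)-[265,145])*4)
E
```

```text
t 6.8 pos [ 475.2 -156.7  112.1] th 99.72 turn rad -0.0008 then x,y,z mm [ 0.3  0.5 25.1] w 19.6 F [-0.6  0.1 -0.7] g 34.9
headend_top [280.01907689 134.89537662] [126.279127   266.99419133]
bristle_end_bot [274.2450709  166.14096921] [133.61796563 269.68504812]
```

View pics/m2.png

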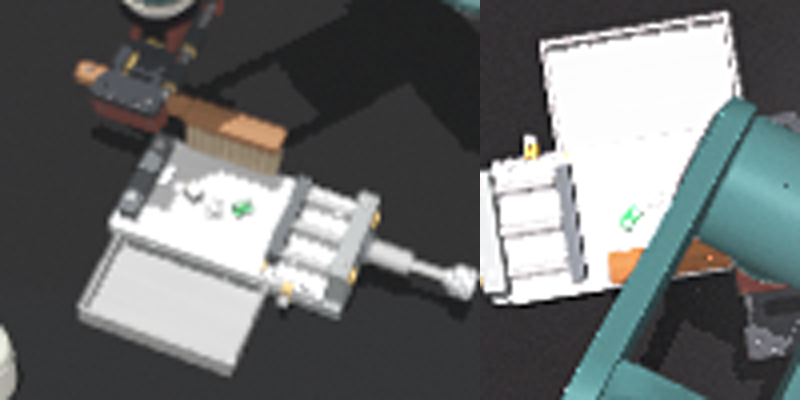

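The brush head is level at the front edge of the bed, with its end at crop (282,130) as predicted. All three scraps lie ahead of it. I'll lower it and check the contact.

servo_tool --pt "1 0 0 0.01 0" --pt "1 0 0 0.008 0" --pt "1 0 0 0.005 0" --pt "1 0 0 0.002 0" --pt "1 0 0 0 0" --pt "1 0 0 0 0"

```text
time_s: 7.5
position: [475.7, -156.4, 87.4]
eef_rot: [[-0.17, 0.985, -0.0], [0.985, 0.17, 0.0], [0.0, -0.0, -1.0]]
ft_force: [0.7, -1.0, -0.6]
grip_width: 19.9
gripper_force: 34.9
```

servo_tool --pt "1 0 0.005 0 0" --pt "1 0 0.008 0 0" --pt "1 0 0.008 0 0" --pt "1 0 0.008 0 0" --pt "1 0 0.008 0 0" --pt "1 0 0.008 0 0" --pt "1 0 0.008 0 0" --pt "1 0 0.008 0 0" --pt "1 0 0.008 0 0" --pt "1 0 0.008 0 0" --pt "1 0 0.008 0 0" --pt "1 0 0.008 0 0" --pt "1 0 0.008 0 0" --pt "1 0 0.008 0 0" --pt "1 0 0.008 0 0" --pt "1 0 0.008 0 0" --pt "1 0 0.005 0 0" --pt "1 0 0 0 0"

```text
time_s: 9.3
position: [604.6, -134.3, 87.4]
eef_rot: [[-0.17, 0.985, 0.001], [0.985, 0.17, -0.0], [-0.0, 0.001, -1.0]]
ft_force: [0.5, -0.0, -0.7]
grip_width: 19.8
gripper_force: 34.9
```

```bash
python3 - <<'E'
from h import *
to(*H(72,-80),87,99.77)
snap('scene','s3'); snap('top','t3')
a=cv2.resize(cv2.imread('pics/s3.png')[160:260,270:390],None,fx=4,fy=4,interpolation=cv2.INTER_CUBIC)
b=cv2.resize(cv2.imread('pics/t3.png')[145:245,265:345],None,fx=4,fy=4,interpolation=cv2.INTER_CUBIC)
cv2.imwrite('pics/m3.png',np.hstack([a,b]))
E
```

```text
t 9.3 pos [ 604.6 -134.3   87.4] th 99.81 turn rad 0.0008 then x,y,z mm [  0.1 -10.8   0.4] w 19.8 F [ 0.5 -0.  -0.7] g 34.9
```

View pics/m3.png

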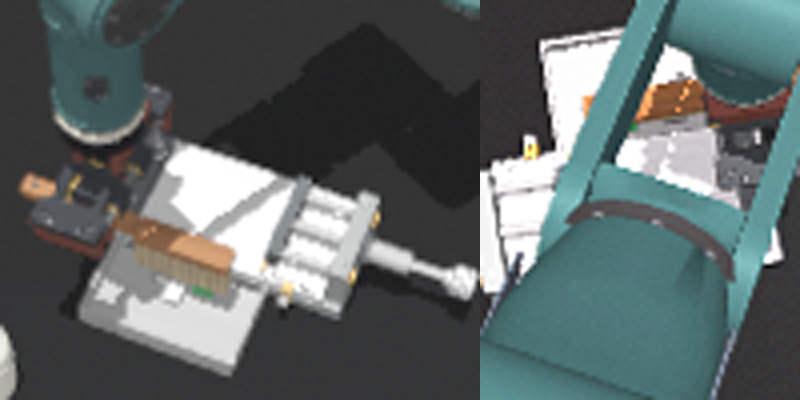

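All three scraps look to be down in the tray: scene crop (108,290), (173,293), and green at (202,291). I'll triangulate the green one to be sure.

```bash
python3 - <<'E'
from h import *
g=[]
for n in('s3','t3'):
    im=cv2.imread(f'pics/{n}.png').astype(int); m=(im[...,1]-im[...,2]>40)&(im[...,1]-im[...,0]>30)
    m[:160]=0;m[260:]=0;m[:,:270]=0;m[:,390:]=0
    v,u=np.nonzero(m);print(n,len(u),u.mean(),v.mean());g.append((n,u.mean(),v.mean()))
X,e=tri(*g);c,s=np.cos(hy),np.sin(hy);hf=lambda X:(np.array([[c,s],[-s,c]])@(X[:2]-hp)).round(1)
print(X,e,hf(X))
for u,v in((108,290),(173,293),(202,291)): print(hf(atz('s3',270+u/4,160+v/4,14)))
to(*H(72,-80),87)
E
```

```text
s3 6 320.0 232.5
t3 2 303.0 176.5
[580.64209929 -40.68066645 -10.85011583] [np.float64(1.186268518444364), np.float64(1.1862685184443793)] [75.1 16.2]
[122.7 -61.4]
[101.2  -0.9]
[88.1 24.7]
t 9.4 pos [ 603.5 -134.2   87.2] th 99.8 turn rad -0.0 then x,y,z mm [-0.2 -9.7  0.2] w 19.6 F [ 0.1  0.4 -1.2] g 34.9
```

All three scraps are in the tray and the bed is clear. I'll lift and carry the brush back to where it stood.

servo_tool --pt "1 0 0 -0.015 0" --pt "1 0 0 -0.02 0" --pt "1 0 0 -0.02 0" --pt "1 0 0 -0.02 0" --pt "1 -0.0177 -0.0205 0 0" --pt "1 -0.0177 -0.0205 0 0" --pt "1 -0.0177 -0.0205 0 0" --pt "1 -0.0177 -0.0205 0 0" --pt "1 -0.0177 -0.0205 0 0" --pt "1 -0.0177 -0.0205 0 0" --pt "1 -0.0177 -0.0205 0 0" --pt "1 -0.0177 -0.0205 0 0" --pt "1 -0.0177 -0.0205 0 0" --pt "1 -0.0177 -0.0205 0 0" --pt "1 0 0 0 0.1" --pt "1 0 0 0 0.124" --pt "1 0 0 0 0.124" --pt "1 0 0 0 0.124" --pt "1 0 0 0 0.124" --pt "1 0 0 0 0.124"

```text
time_s: 11.4
position: [431.2, -343.3, 162.3]
eef_rot: [[0.526, 0.85, -0.001], [0.85, -0.526, 0.0], [0.0, -0.001, -1.0]]
ft_force: [-0.2, -0.1, -0.8]
grip_width: 19.5
gripper_force: 34.9
```

servo_tool --pt "1 0 0 0 0.124" --pt "1 0 0 0 0.124" --pt "1 0 0 0 0.124" --pt "1 0 0 0 0.124" --pt "1 0 0 0 0.124" --pt "1 0 0 0 0.124" --pt "1 0 0 0 0" --pt "1 0 0 0 0"

```text
time_s: 12.2
position: [431.4, -343.4, 162.3]
eef_rot: [[0.961, 0.277, -0.0], [0.277, -0.961, 0.0], [-0.0, -0.0, -1.0]]
ft_force: [-0.5, 0.2, -1.1]
grip_width: 19.8
gripper_force: 34.9
```

```bash
python3 -c "
from h import *
to(431.8,-343.6,52.3,15.5)"
```

```text
t 12.2 pos [ 431.4 -343.4  162.3] th 16.1 turn rad 0.0104 then x,y,z mm [  0.3   0.3 110. ] w 19.8 F [-0.5  0.2 -1.1] g 34.9
```

Lower, set down, release, rise.

servo_tool --pt "1 0 0 0.015 0" --pt "1 0 0 0.02 0" --pt "1 0 0 0.02 0" --pt "1 0 0 0.02 0" --pt "1 0 0 0.015 0" --pt "1 0 0 0.01 0" --pt "1 0 0 0.006 0" --pt "1 0 0 0.003 0" --pt "1 0 0 0.0008 0" --pt "1 0 0 0 0" --pt "1 0 0 0 0"

```text
time_s: 13.3
position: [432.1, -343.9, 53.1]
eef_rot: [[0.962, 0.274, 0.001], [0.274, -0.962, -0.001], [0.001, 0.001, -1.0]]
ft_force: [0.5, 1.0, -0.7]
grip_width: 19.8
gripper_force: 34.9
```

servo_tool --pt "0.4 0 0 0 0" --pt "0 0 0 0 0" --pt "-0.5 0 0 0 0" --pt "-1 0 0 0 0" --pt "-1 0 0 0 0" --pt "-1 0 0 0 0" --pt "-1 0 0 0 0" --pt "-1 0 0 -0.015 0" --pt "-1 0 0 -0.02 0" --pt "-1 0 0 -0.03 0" --pt "-1 0 0 -0.03 0" --pt "-1 0 0 -0.03 0" --pt "-1 0 0 0 0"

```text
time_s: 14.6
position: [433.8, -345.6, 181.6]
eef_rot: [[0.962, 0.274, 0.005], [0.274, -0.962, -0.005], [0.004, 0.007, -1.0]]
ft_force: [-0.4, 0.1, -0.3]
grip_width: 88.2
gripper_force: 0.0
```

```bash
python3 -c "
from h import *
print(H(0,257));to(*H(0,257),52,99.77)"
```

```text
[465.78876601 183.87269942]
t 14.6 pos [ 433.8 -345.6  181.6] th 15.92 turn rad -1.4635 then x,y,z mm [516.4 121.3 129.6] w 88.2 F [-0.4  0.1 -0.3] g 0.0
```

servo_tool --pt "-1 0 0 0 -0.1" --pt "-1 0 0 0 -0.124" --pt "-1 0 0 0 -0.124" --pt "-1 0 0 0 -0.124" --pt "-1 0 0 0 -0.124" --pt "-1 0 0 0 -0.124" --pt "-1 0 0 0 -0.124" --pt "-1 0 0 0 -0.124" --pt "-1 0 0 0 -0.124" --pt "-1 0 0 0 -0.124" --pt "-1 0 0 0 -0.124" --pt "-1 0 0 0 -0.124" --pt "-1 0 0 0 0" --pt "-1 0 0 0 0"

```text
time_s: 16.0
position: [431.5, -343.3, 176.9]
eef_rot: [[-0.167, 0.986, -0.001], [0.986, 0.167, 0.001], [0.001, -0.001, -1.0]]
ft_force: [-0.8, 0.7, -0.6]
grip_width: 88.1
gripper_force: 0.0
```

```bash
python3 - <<'E'
from h import *
to(*H(0,257),52,99.77)
c,s=np.cos(hy),np.sin(hy);hf=lambda X:(np.array([[c,s],[-s,c]])@(X[:2]-hp)).round(1)
print('pink end',hf(atz('top0',(35)/4+220,(357)/4+140,58)))
for n in('scene','top'): snap(n,n[0]+'4')
a=cv2.resize(cv2.imread('pics/s4.png')[170:250,300:400],None,fx=8,fy=8,interpolation=cv2.INTER_CUBIC)[:590]
cv2.imwrite('pics/m4.png',a)
b=cv2.resize(cv2.imread('pics/t4.png')[165:235,220:320],None,fx=8,fy=8,interpolation=cv2.INTER_CUBIC)
cv2.imwrite('pics/m4t.png',b)
E
```

```text
t 16.0 pos [ 431.5 -343.3  176.9] th 99.61 turn rad -0.0028 then x,y,z mm [513.7 123.2 124.9] w 88.1 F [-0.8  0.7 -0.6] g 0.0
pink end [-65.9 281. ]
```

View pics/m4.png

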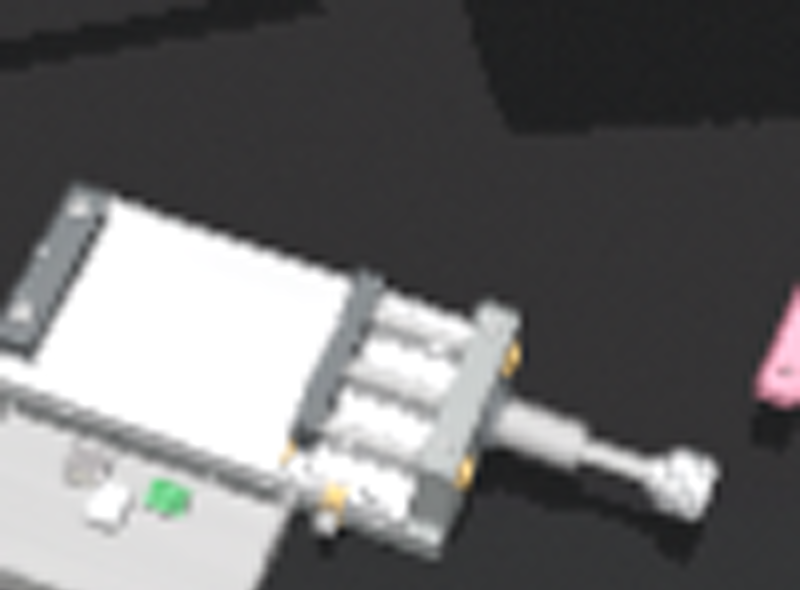

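View pics/m4t.png

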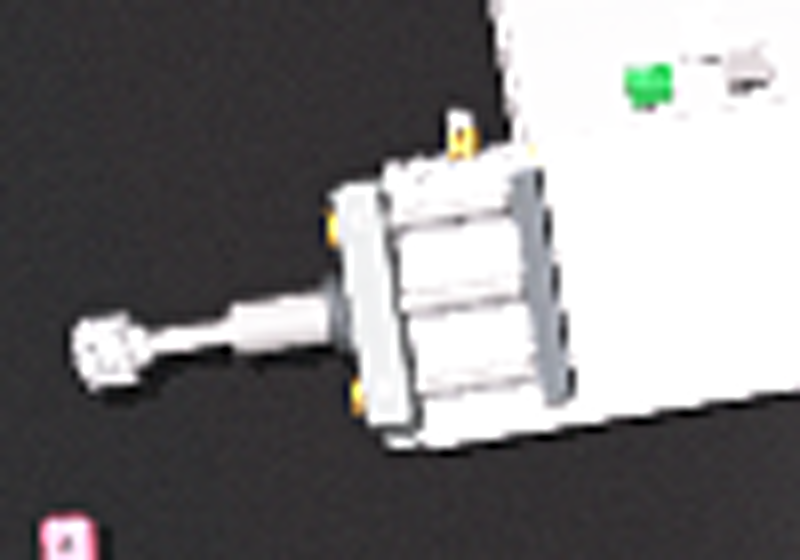

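The bed is empty and the three scraps are in the tray. The pointer (brass) is at scene crop (288,452) and top crop (535,150). The marker (brass with thumbscrew) is at scene crop (335,497) and top crop (462,140). The pull head is at scene crop (683,483) and top crop (108,350). I'll measure the brass parts by colour.

```bash
cat >> h.py <<'E'
def hf(X):
    c,s=np.cos(hy),np.sin(hy); return np.array([[c,s],[-s,c]])@(np.asarray(X)[:2]-hp)
def brass(f,show=True):
    im=cv2.imread(f'pics/{f}.png').astype(float); w=np.clip(im[...,2]*.5+im[...,1]*.5-im[...,0]-15,0,None)
    w[im[...,1]>im[...,2]+10]=0
    C=proj(f,np.r_[H(55,95),40]); m=np.zeros(w.shape,bool); a,b=int(C[1]),int(C[0]); m[a-14:a+15,b-16:b+17]=1; w=w*m
    n,l=cv2.connectedComponents((w>0).astype('uint8'))
    for i in range(1,n):
        v,u=np.nonzero(l==i); ww=w[v,u]
        if ww.sum()<20: continue
        c=np.array([(u*ww).sum(),(v*ww).sum()])/ww.sum(); print(f,i,len(u),int(ww.sum()),c.round(2),'hold@40',hf(atz(f,*c,40)).round(1))
E
python3 - <<'E'
from h import *
np.set_printoptions(linewidth=200)
for f in('s4','t4','top0','scene0'): brass(f)
for f,sl in(('s4',(slice(221,240),slice(330,352))),('t4',(slice(175,190),slice(270,292)))):
    im=cv2.imread(f'pics/{f}.png')[sl]; print(f,sl); print('\n'.join(' '.join(f'{p[2]//26}{p[1]//26}{p[0]//26}' for p in row) for row in im))
E
```

```text
s4 1 4 102 [335.64 225.96] hold@40 [50.9 73.2]
s4 2 13 434 [341.38 231.81] hold@40 [ 66.9 103.2]
t4 1 16 1129 [277.45 182.47] hold@40 [ 62.9 101.2]
t4 2 3 46 [286.02 183.32] hold@40 [55.5 73.4]
top0 1 16 1133 [277.44 182.46] hold@40 [ 63.  101.2]
top0 2 2 45 [286.   183.29] hold@40 [55.6 73.5]
scene0 1 4 103 [335.64 225.96] hold@40 [50.9 73.2]
scene0 2 13 438 [341.38 231.83] hold@40 [ 66.9 103.2]
s4 (slice(221, 240, None), slice(330, 352, None))
999 999 999 999 999 999 999 666 555 555 555 555 888 999 999 999 999 999 999 999 777 777
999 999 999 999 999 999 888 555 555 555 555 777 999 999 999 999 999 999 999 999 999 999
999 999 999 999 999 999 666 333 444 555 777 888 888 888 888 999 999 999 999 999 999 999
999 999 999 999 999 999 555 333 333 333 555 666 777 888 888 888 888 999 999 999 999 999
999 999 999 999 999 999 664 333 333 555 777 666 777 888 666 777 888 888 888 888 999 999
999 999 999 999 999 998 876 666 566 777 999 777 777 777 666 666 666 777 777 888 888 888
999 999 999 999 999 886 888 999 888 999 999 999 999 999 777 777 777 666 666 666 777 777
666 777 999 999 999 888 999 999 77
[... 1691 characters left out ...]
 111 111 111 111 111 995 862 996 641 111 212 222 333 999 888 999 999 999 999 999 999
111 111 111 111 111 111 997 994 996 641 333 777 888 999 999 999 997 999 999 999 999 999
111 222 545 222 444 767 974 764 996 766 999 999 999 999 999 999 998 999 999 999 999 999
555 989 999 999 999 999 888 999 999 999 999 999 999 999 999 999 999 999 999 999 999 999
989 999 999 888 999 999 999 999 999 999 999 999 999 999 888 777 667 444 999 999 999 999
999 999 888 999 999 999 999 999 999 999 999 999 999 888 556 556 666 222 999 999 999 999
999 999 999 999 999 999 999 999 999 999 999 999 999 999 566 566 666 333 999 999 999 999
999 999 999 999 999 999 999 999 999 999 999 999 999 777 566 566 666 445 999 999 999 999
```

servo_tool --pt "-1 0.035 0.008 0 0" --pt "-1 0.035 0.008 0 0" --pt "-1 0.035 0.008 0 0" --pt "-1 0.035 0.008 0 0" --pt "-1 0.035 0.008 0 0" --pt "-1 0.035 0.008 0 0" --pt "-1 0.035 0.008 0 0" --pt "-1 0.035 0.008 0 0" --pt "-1 0.035 0.008 0 0" --pt "-1 0.035 0.008 0 0" --pt "-1 0.035 0.01 0 0" --pt "-1 0.035 0.01 0 0" --pt "-1 0.035 0.01 0 0" --pt "-0.5 0.035 0.01 0 0" --pt "-0.4 0.0237 0.0032 0 -0.003" --pt "-0.4 0 0 0.02 0" --pt "-0.4 0 0 0.02 0" --pt "-0.4 0 0 0 0" --pt "-0.4 0 0 0 0" --squeeze 60

```text
time_s: 18.0
position: [465.6, 183.5, 137.6]
eef_rot: [[-0.172, 0.985, -0.001], [0.985, 0.172, -0.0], [0.0, -0.001, -1.0]]
ft_force: [-0.6, -0.4, -0.9]
grip_width: 61.5
gripper_force: 0.0
```

```bash
python3 - <<'E'
from h import *
to(*H(0,257),52,99.77)
for n in('scene','top'): snap(n,n[0]+'5')
for f in('s5','t5'): brass(f)
E
```

```text
t 18.0 pos [465.6 183.5 137.6] th 99.91 turn rad 0.0025 then x,y,z mm [ 0.3  0.3 85.6] w 61.5 F [-0.6 -0.4 -0.9] g 0.0
s5 1 4 102 [335.64 225.95] hold@40 [50.8 73.2]
s5 2 13 436 [341.39 231.83] hold@40 [ 66.9 103.2]
t5 1 16 1131 [277.44 182.47] hold@40 [ 62.9 101.2]
t5 2 2 45 [286.   183.29] hold@40 [55.6 73.5]
```

servo_tool --pt "-0.4 0 0 0.015 0" --pt "-0.4 0 0 0.02 0" --pt "-0.4 0 0 0.02 0" --pt "-0.4 0 0 0.015 0" --pt "-0.4 0 0 0.01 0" --pt "-0.4 0 0 0.005 0" --pt "-0.4 0 0 0 0" --pt "0 0 0 0 0" --pt "0.3 0 0 0 0" --pt "0.6 0 0 0 0" --pt "1 0 0 0 0" --pt "1 0 0 0 0" --pt "1 0 0 0 0" --pt "1 0 0 0 0" --pt "1 0 0 0 0" --squeeze 60

```text
time_s: 19.6
position: [466.8, 183.8, 52.9]
eef_rot: [[-0.173, 0.985, 0.002], [0.985, 0.173, 0.001], [0.0, 0.002, -1.0]]
ft_force: [2.4, 0.2, 1.8]
grip_width: 28.2
gripper_force: 60.0
```

```bash
python3 - <<'E'
from h import *
to(*H(0,257),52,99.77)
for n in('scene','top'): snap(n,n[0]+'6')
for f in('s6','t6'): brass(f)
X,e=tri(('s4',341.38,231.81),('t4',277.45,182.47)); print('marker',X,e,hf(X))
X,e=tri(('s4',335.64,225.96),('t4',286.02,183.32)); print('pointer',X,e,hf(X))
E
```

```text
t 19.6 pos [466.8 183.8  52.9] th 99.97 turn rad 0.0034 then x,y,z mm [ 0.2 -1.   0.9] w 28.2 F [2.4 0.2 1.8] g 60.0
s6 1 4 101 [335.64 225.96] hold@40 [50.9 73.2]
s6 2 13 436 [341.39 231.82] hold@40 [ 66.9 103.2]
t6 1 16 1136 [277.45 182.47] hold@40 [ 62.9 101.2]
t6 2 2 43 [286.   183.25] hold@40 [55.7 73.5]
marker [554.7415027   41.86548276  33.90213585] [np.float64(0.3086989568273483), np.float64(0.3086989568272293)] [ 63.56494082 101.95762757]
pointer [550.69169774  12.46019446  46.19210833] [np.float64(0.619500926349813), np.float64(0.619500926349893)] [54.58398383 73.6660332 ]
```

servo_tool --pt "1 0.001 0 0 0" --pt "1 0.002 0 0 0" --pt "1 0.002 0 0 0" --pt "1 0.003 0 0 0" --pt "1 0.003 0 0 0" --pt "1 0.003 0 0 0" --pt "1 0.003 0 0 0" --pt "1 0.003 0 0 0" --pt "1 0.002 0 0 0" --pt "1 0 0 0 0" --pt "1 0 0 0 0"

```text
time_s: 20.8
position: [463.2, 204.4, 52.9]
eef_rot: [[-0.174, 0.985, 0.002], [0.985, 0.174, -0.001], [-0.002, 0.002, -1.0]]
ft_force: [4.9, -5.0, 2.9]
grip_width: 28.4
gripper_force: 60.0
```

```bash
cat >> h.py <<'E'
def dump(f):
    C=proj(f,np.r_[H(58,95),40]).astype(int); im=cv2.imread(f'pics/{f}.png'); y0,x0=C[1]-9,C[0]-8
    print(f,'row0',y0,'col0',x0); print('\n'.join(' '.join(f'{p[2]//26}{p[1]//26}{p[0]//26}' for p in row) for row in im[y0:y0+16,x0:x0+18]))
E
python3 - <<'E'
from h import *
to(*H(0,257),52,99.77)
for n in('scene','top'): snap(n,n[0]+'7'); brass(n[0]+'7'); dump(n[0]+'7')
E
```

```text
t 20.8 pos [463.2 204.4  52.9] th 100.02 turn rad 0.0044 then x,y,z mm [-20.7  -0.9   0.9] w 28.4 F [ 4.9 -5.   2.9] g 60.0
s7 1 19 546 [341.26 230.99] hold@40 [ 63.6 101.4]
s7 row0 220 col0 332
999 999 999 999 999 999 999 999 999 999 999 666 555 555 455 444 777 777
999 999 999 999 999 999 999 999 999 999 778 555 555 555 444 777 999 999
999 999 999 999 999 999 999 999 999 999 666 555 555 555 555 888 999 999
999 999 999 999 999 999 999 999 999 999 555 555 555 444 777 999 999 999
999 999 999 999 999 999 999 999 999 888 555 555 555 555 888 999 999 999
999 999 999 999 999 999 999 999 999 444 333 444 566 666 888 888 888 888
999 999 999 999 999 999 999 999 999 544 333 333 333 444 666 777 777 888
999 999 999 999 999 999 999 999 999 775 333 333 455 777 777 666 666 666
999 999 999 999 999 999 778 999 998 876 777 777 888 999 999 777 777 777
666 777 778 888 888 999 888 888 887 888 999 999 999 999 999 999 999 999
666 777 666 666 777 888 888 888 988 998 988 999 999 999 999 999 999 999
444 444 555 666 777 666 666 777 877 996 996 998 999 777 999 999 999 999
555 555 555 666 777 555 555 666 775 975 9
[... 770 characters left out ...]
 999 999 999 333 111 111 111 111 999 999 999 999 999
212 212 112 111 101 998 653 994 531 111 111 111 111 999 888 999 999 999
111 111 111 111 111 995 862 996 642 111 222 222 333 999 888 999 999 999
111 111 111 111 111 997 994 996 642 333 777 888 999 999 999 999 999 999
222 444 222 444 777 974 764 996 766 986 999 999 989 999 999 999 999 999
989 999 999 999 999 888 999 999 999 996 999 999 999 999 999 999 999 999
999 999 888 999 999 999 999 999 999 997 999 999 999 999 999 999 999 999
999 888 999 999 999 999 999 888 778 666 888 999 999 999 999 999 999 999
999 999 999 999 999 999 777 556 556 666 222 999 999 999 999 999 999 999
999 999 999 999 999 999 777 556 666 667 112 999 999 999 999 999 999 999
```

servo_tool --pt "1 0.002 0 0 0" --pt "1 0.002 0 0 0" --pt "1 0.002 0 0 0" --pt "1 0.0015 0 0 0" --pt "1 0 0 0 0" --pt "1 0 0 0 0"

```text
time_s: 21.5
position: [461.9, 211.6, 52.9]
eef_rot: [[-0.174, 0.985, 0.002], [0.985, 0.174, -0.001], [-0.002, 0.002, -1.0]]
ft_force: [5.2, -6.1, 3.2]
grip_width: 28.7
gripper_force: 60.0
```

```bash
python3 - <<'E'
from h import *
to(*H(0,257),52,99.77)
for n in('scene','top'):
    f=n[0]+'8'; snap(n,f); brass(f); dump(f)
# sub-pixel shift of the pointer's crop: model check of where pointer/marker line project
for y in(98,100,102,104,106): print(y,[proj(f,np.r_[H(x,y),40]).round(2) for f in('s8','t8') for x in(54,60)])
ims=[]
for f in('s8','t8'):
    C=proj(f,np.r_[H(58,98),40]).astype(int); im=cv2.imread(f'pics/{f}.png')[C[1]-12:C[1]+13,C[0]-16:C[0]+17]
    ims.append(cv2.resize(im,None,fx=12,fy=12,interpolation=cv2.INTER_NEAREST)); print(f,'origin',C-[16,12])
cv2.imwrite('pics/m8.png',np.hstack(ims))
E
```

```text
t 21.5 pos [461.9 211.6  52.9] th 100.02 turn rad 0.0044 then x,y,z mm [-28.   -0.9   0.9] w 28.7 F [ 5.2 -6.1  3.2] g 60.0
s8 1 18 551 [341.55 231.21] hold@40 [ 64.1 102.8]
s8 row0 220 col0 332
999 999 999 999 999 999 999 999 999 999 999 999 999 666 555 555 455 444
999 999 999 999 999 999 999 999 999 999 999 999 888 555 555 555 333 555
999 999 999 999 999 999 999 999 999 999 999 999 777 555 555 555 555 888
999 999 999 999 999 999 999 999 999 999 999 999 667 555 555 555 777 999
999 999 999 999 999 999 999 999 999 999 999 888 555 555 555 555 777 999
999 999 999 999 999 999 999 999 999 999 999 555 555 555 555 777 888 888
999 999 999 999 999 999 999 999 999 999 999 222 333 333 444 666 777 888
999 999 999 999 999 999 999 999 999 999 999 443 333 233 444 666 666 666
999 999 999 999 999 999 778 999 999 999 998 765 555 444 666 777 777 777
666 777 778 888 888 999 888 888 999 999 986 887 888 777 999 999 999 999
666 777 666 666 777 888 888 888 988 997 876 999 999 999 999 999 999 999
444 444 555 666 777 666 666 777 877 996 996 998 999 777 999 999 999 999
555 555 555 666 777 555 555 666 775 975 9
[... 1334 characters left out ...]
 999 999 667 555 556 666 888 999 999 999 999 999 999 999 999 999
999 999 999 999 667 556 566 666 888 999 999 999 999 999 999 999 999 999
98 [array([341.29, 228.71]), array([340.76, 229.95]), array([278.81, 184.94]), array([278.53, 183.17])]
100 [array([341.78, 228.88]), array([341.24, 230.12]), array([278.22, 185.04]), array([277.94, 183.27])]
102 [array([342.26, 229.06]), array([341.72, 230.29]), array([277.62, 185.14]), array([277.35, 183.37])]
104 [array([342.74, 229.23]), array([342.2 , 230.47]), array([277.03, 185.23]), array([276.75, 183.46])]
106 [array([343.22, 229.4 ]), array([342.68, 230.64]), array([276.44, 185.33]), array([276.16, 183.56])]
s8 origin [324 217]
t8 origin [262 171]
```

View pics/m8.png

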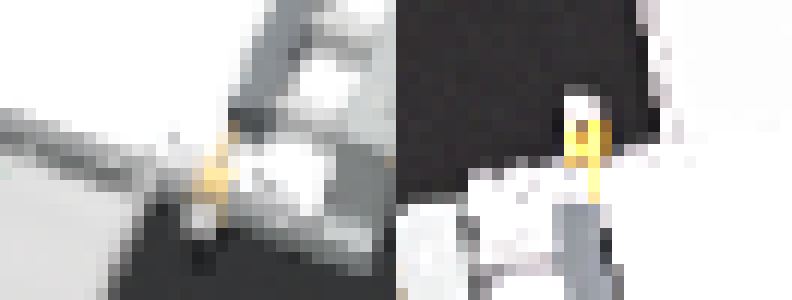

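The picture shows the pointer (top image col 278, rows 185–187) reaching the brass marker (cols 276–279), whose dark line is near col 277. It is about 1–2 mm short, so I'll resolve it to sub-pixel with small steps.

```bash
cat >> h.py <<'E'
def raw(f0):
    for n,rs,cs in(('top',range(180,189),range(274,282)),('scene',range(227,235),range(338,346))):
        a=np.mean([np.asarray(r.snapshot(n)['pixels'],float) for _ in range(4)],0); np.save(f'pics/{f0}{n}.npy',a)
        print(n,'cols',cs[0],'R / yellowness')
        for v in rs: print(v,' '.join('%3d'%a[v,u,2] for u in cs),' | ',' '.join('%3d'%((a[v,u,2]+a[v,u,1])/2-a[v,u,0]) for u in cs))
E
python3 -c "
from h import *
to(*H(0,257),52);raw('a')"
```

```text
t 21.6 pos [462.  211.6  52.9] th 100.02 turn rad -0.0 then x,y,z mm [-28.   -1.1   0.9] w 28.7 F [ 6.  -7.   3.2] g 60.0
top cols 274 R / yellowness
180  47  33 247 255 249  85  45  48  |    0  -3   4   0   3   1  -3   0
181  46  22 255 159 255 143  41  46  |   -1  -5  42  43 133  69  -6  -1
182  45  31 255 225 255 167  38  52  |   -1  -9 108 120  97  94  -6  -1
183  41  43 255 255 255 157  93 191  |   -1  -8  72 127  99  86  -6  -3
184 116 189 239 213 255 193 242 255  |   -3  -6 107  71 115  20  -3   0
185 255 255 220 255 255 255 255 255  |    0   0  -7   0  77   0   0   0
186 255 255 255 255 255 255 255 255  |    0   0   0   0  79   0   0   0
187 255 244 234 247 255 255 255 255  |    0   0  -2  -6  79   0   0   0
188 255 176 143 146 162 222 255 255  |    0  -8  -9 -12 -12  -3   0   0
scene cols 338 R / yellowness
227 251 255 255 255 246 119  77  76  |   -1   0   0   0   2  22  -3  -3
228 206 255 255 255 250 187 142 109  |   -1   0   0   0  24  39  -2  -2
229 232 230 238 255 242 215 229 201  |   -1  -1   0   9  51   9  -1  -1
230 229 226 234 253 220 246 255 250  |   -1  -1   9  46  41   8   0  -1
231 175 188 220 255 255 255 251 197  |    0   0  27  81  76  34  -1  -1
232 152 169 203 235 244 203 251 214  |   -1   6  41  81  79   7  -1  -1
233 104 118 167 175 197 161 172 190  |   -1  11  30  39  54   0   0  -1
234  65 133 199 202 158 144 153 165  |   -1   0   2  10  25   0  -1  -1
```

servo_tool --pt "1 0.001 0 0 0" --pt "1 0 0 0 0" --pt "1 0 0 0 0"

```text
time_s: 22.3
position: [461.8, 212.5, 52.9]
eef_rot: [[-0.174, 0.985, 0.002], [0.985, 0.174, -0.002], [-0.002, 0.002, -1.0]]
ft_force: [5.5, -7.5, 2.8]
grip_width: 28.3
gripper_force: 60.0
```

```bash
python3 -c "
from h import *
to(*H(0,257),52);raw('b')"
```

```text
t 22.3 pos [461.8 212.5  52.9] th 100.02 turn rad -0.0 then x,y,z mm [-28.9  -1.    0.9] w 28.3 F [ 5.5 -7.5  2.8] g 60.0
top cols 274 R / yellowness
180  48  35 248 255 249  84  44  48  |   -1  -2   3   0   3   0  -2  -2
181  48  22 255 159 255 143  40  47  |   -2  -5  42  43 134  69  -5  -1
182  45  32 255 225 255 167  35  53  |   -1  -8 106 121  99  93  -6  -1
183  43  43 255 255 255 159  92 191  |   -2  -9  71 127  97  87  -6  -2
184 118 188 239 213 255 195 242 255  |   -3  -7 107  87 104  20  -4   0
185 255 255 220 255 255 255 255 255  |    0   0  -8   0   0   0   0   0
186 255 255 255 255 255 255 255 255  |    0   0   0   0  95   0   0   0
187 255 245 231 249 250 255 255 255  |    0   0  -1  -6 114   0   0   0
188 255 168 145 148  85 255 255 255  |    0 -11 -11 -14 -10   0   0   0
scene cols 338 R / yellowness
227 251 255 255 255 248 152  78  75  |   -1   0   0   0   0  16  -3  -3
228 206 255 255 255 251 195 143  85  |   -1   0   0   0   6  53  -1  -4
229 232 230 238 255 242 215 229 185  |   -1  -1   0   5  19  17  -1  -1
230 229 226 234 253 222 251 255 250  |   -1  -1   9  46  43  12   0  -1
231 175 188 220 255 255 255 251 197  |   -1   0  27  81  76  34  -1  -1
232 152 169 203 235 244 203 251 214  |   -1   6  41  81  78   7  -1  -1
233 104 118 167 175 197 160 172 190  |   -1  11  30  39  54   0   0  -1
234  65 133 199 202 157 143 153 165  |   -1   0   2  10  25  -1  -1  -1
```

Top view: the pointer crosses pixel col 277.5 at row 185, which is holder y ≈ 102.4. The marker's centre line is at y ≈ 101.9, and triangulation gives 101.96. I'll ease back by 0.4 mm and settle.

servo_tool --pt "1 -0.0004 0 0 0" --pt "1 0 0 0 0" --pt "1 0 0 0 0" --pt "1 0 0 0 0" --pt "1 0 0 0 0" --pt "1 0 0 0 0" --pt "1 0 0 0 0" --pt "1 0 0 0 0"

```text
time_s: 23.5
position: [461.8, 212.1, 52.9]
eef_rot: [[-0.174, 0.985, 0.002], [0.985, 0.174, -0.002], [-0.002, 0.002, -1.0]]
ft_force: [6.0, -7.4, 2.9]
grip_width: 28.8
gripper_force: 60.0
```

```bash
python3 -c "
from h import *
to(*H(0,257),52)
a=np.asarray(r.snapshot('top')['pixels']).astype(int);b=cv2.imread('pics/t6.png').astype(int)
for v in range(180,188): print(v,[a[v,u,::-1].tolist() for u in range(276,280)],[b[v,u,::-1].tolist() for u in range(276,280)])
a=np.asarray(r.snapshot('scene')['pixels']).astype(float);b=cv2.imread('pics/s6.png').astype(float)
y=lambda i:np.clip((i[...,2]+i[...,1])/2-i[...,0],0,None)
d=np.clip(y(a)-y(b),0,None)[224:234,336:348];d[d<4]=0;V,U=np.mgrid[224:234,336:348];c=((U*d).sum()/d.sum(),(V*d).sum()/d.sum());print(c,hf(atz('s6',*c,40)))
"
```

```text
t 23.5 pos [461.8 212.1  52.9] th 100.02 turn rad -0.0 then x,y,z mm [-28.5  -1.    0.9] w 28.8 F [ 6.  -7.4  2.9] g 60.0
180 [[248, 237, 239], [255, 255, 255], [251, 240, 241], [85, 78, 81]] [[249, 239, 240], [255, 255, 255], [249, 240, 241], [85, 79, 83]]
181 [[255, 255, 213], [160, 129, 100], [255, 255, 121], [144, 103, 55]] [[255, 255, 212], [161, 130, 101], [255, 255, 121], [145, 105, 56]]
182 [[255, 255, 149], [226, 167, 77], [255, 255, 157], [167, 126, 51]] [[255, 255, 150], [227, 167, 76], [255, 255, 157], [167, 128, 52]]
183 [[255, 255, 184], [255, 251, 125], [255, 255, 159], [159, 121, 53]] [[255, 255, 181], [255, 251, 124], [255, 255, 155], [155, 114, 46]]
184 [[240, 200, 112], [212, 164, 101], [255, 234, 131], [194, 172, 165]] [[239, 199, 110], [201, 159, 114], [255, 241, 169], [195, 175, 164]]
185 [[221, 218, 228], [255, 255, 255], [255, 246, 175], [255, 255, 255]] [[221, 218, 226], [255, 255, 255], [255, 255, 255], [255, 255, 255]]
186 [[255, 255, 255], [255, 255, 255], [255, 252, 167], [255, 255, 255]] [[255, 255, 255], [255, 255, 255], [255, 255, 255], [255, 255, 255]]
187 [[239, 237, 240], [249, 249, 255], [249, 217, 137], [255, 255, 255]] [[255, 255, 255], [255, 255, 255], [255, 255, 255], [255, 255, 255]]
(np.float64(342.2791878172589), np.float64(228.66243654822335)) [ 52.30906472 101.46838269]
```

servo_tool --pt "1 0.0003 0 0 0" --pt "1 0 0 0 0" --pt "1 0 0 0 0" --pt "1 0 0 0 0" --pt "1 0 0 0 0" --pt "1 0 0 0 0"

```text
time_s: 24.2
position: [461.8, 212.3, 52.9]
eef_rot: [[-0.174, 0.985, 0.002], [0.985, 0.174, -0.002], [-0.002, 0.002, -1.0]]
ft_force: [6.5, -7.2, 3.1]
grip_width: 28.9
gripper_force: 60.0
```

```bash
python3 -c "
from h import *
to(*H(0,257),52); print(r.hand_in())"
```

```text
t 24.2 pos [461.8 212.3  52.9] th 100.03 turn rad -0.0 then x,y,z mm [-28.7  -1.    0.9] w 28.9 F [ 6.5 -7.2  3.1] g 60.0
the job is handed in; nothing more can be done
None
```

The job is handed in at 24.2 s: the three scraps are in the tray, the brush is back on the bench where it stood, and the pull head is gripped at 60 N with the rod drawn out about 29 mm, the pointer level with the marker line to within about 1 mm by the camera images.

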